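# Stow the punch and close the double-lidded canister, then lift off the outer lid

### The arm

A 6-joint arm with a two-finger parallel gripper is mounted at the origin on a cart in front of the work surface, level with it; the furniture and walls round the work are solid. World frame = base frame: x ahead of the robot, y to its left, z up, the work surface at z = 0. Lengths are in mm, angles in degrees, forces in N, time in s.
With the tool pointing down it reaches from about 400 to 925 mm from the base axis. Payload 3.4 kg.
Tool frame: the origin (TCP) lies at the very end of the fingers, on their centre line; the grasp point (between the pads) lies 19 mm behind it; z points along the fingers, y is the line along which they close (so a half turn about z gives the same grasp; the last joint's range is limited). The gripper opens to 85 mm and grips with 20 to 120 N. Pads are 22 mm wide; open, the fingers measure 114 mm over their backs; the gripper's body (76 mm by 85 mm) begins 54 mm behind the grasp point. The pads swing forward as they close: fully open they stand 13 mm farther back than shut.
Start: joints at [69.185, 17.578, 86.31, -0, 76.112, -4.211], TCP at [164.336, 551.022, 231.305] pointing down, gripper open.
Joint ranges: [-179.03, 179.03], [-60, 130.46], [8.19, 133.38], [-81.62, 261.62], [5.75, 156.47], [-153.77, 153.77]. Speed limits (degrees/s): [147.25, 147.25, 180, 180, 180, 180].

### API

Orientations are given as a 3x3 rotation matrix whose columns are the frame's x, y, z axes.
In Python, from plant import robot, viewer, nets gives the robot as it stands.
- The arm moves only by the tool carry_out, never from a script. Its arguments are lists of equal length, an entry for each row: "slide": the shift along the tool's x, y, z in cm, a list of three; "turn": the turn about the tool's z in rad. A call has 1 to 20 rows; each row is the pose to reach, as a shift and turn from the pose commanded when the call began, along the tool's axes at that moment; what a row does not reach only later rows make up. A row lasts 1/8 s, in which the tool goes at most 62.5 mm and 10.7 degrees, less where a joint would pass 70% of its speed; a pose out of reach is approached as far as the arm can. A call with a gripper value outside its range is refused whole. "gripper" is the gripper's target within -1 to 1 (shut at 1, half-way at 0, fully open at -1), set as the call begins (left out, the last holds). The fingers move at their own pace and stop on an object; "force" is the grip in N (left out, the last holds). Time passes only in rows, so rows that repeat a pose let the fingers close. It gives the time, the measured TCP pose, the force, the opening and the grip force at its end, in the units of the state.
- robot.sense(): the state, without advancing time (a new reading comes with each control period).
- viewer.camera(name): name is "scene" or "top"; returns the picture (400x640x3 uint8, red, green, blue); there is no depth.
- viewer.get_calibration(name): a dict with "intrinsics" (3x3 intrinsics, pixels), "xyz" and "rotation" of the camera in the world. Camera axes: x right, y down, z forward; pixel columns grow to the right and rows downward; lengths in mm; the calibration is good to about 2 mm. A picture is of the moment at which its call begins. get_calibration takes no time and is no camera call.
- robot.sign_off(): hands the job in; it is judged then, once.
Trained networks look in the newest picture that a camera, given by its name, has taken for a name from the list of things; names that differ only in an ending like _2 or _b are one class to them, and where a whole thing is asked for, a point or a joint stands for the part that bears it (a point fixed in the world has none). Each returns a list of dicts, best first, with "conf" (0 to 1); they miss things now and then, are a little off and sometimes report something else, mostly with a low value. They report only what shows in the picture. A call takes as long as a camera call.
- nets.recognise(camera, target): "at" ([x, y, z] in mm, in world coordinates, good to about 4 mm: the middle of the surface that is visible of it).
The state is a dict: "clock": time; "joint_pos": joint angles; "qvel": joint speeds; "joint_efforts": joint torques, N m; "eef_pos": TCP position; "tcp_rot": TCP orientation; "contact_force": force on the tool from outside, world axes, zero at the start; "ft_torque": the same for the moment, N m; "width": opening from 0.0 (shut) to 1.0 (fully open); "finger_force": force on a finger pad.
Only numpy, scipy, OpenCV 4.12 (cv2) and the standard library are available. Lean on these libraries where they do the work, as an engineer would, in place of code of your own. Each camera call takes 0.05 s, during which the arm holds its last target. There are 200 camera calls.

### The job

Take the loose punch from the wooden stand and drop it point-down into the empty socket inside the blue canister. Then pick up the two nested lids together by the yellow stem of the inner one and lower them onto the canister until the inner lid sits fully home and the red lid still lies on it; only then let go, take the red outer lid by its black collar and lift it off alone, leaving the inner lid seated. Finish while still holding the red lid level and still in the gripper, lifted well clear above the yellow stem, and leave the tape roll, tape measure and screw box where they are.

Things in the scene. Friction and masses are not known exactly. Their poses are not given: they have to be found in the camera images.
- canister: Round blue canister fixed to the bench, 107 mm wide, open on top. Origin: centre of its underside, z up. Rim at 125 mm, inside diameter 97, inner floor at 10. A wooden insert 66 x 66 mm, top at 70 mm, has four sockets down to the floor at x, y = +-18 mm: the one at +18, +18 is empty, the others hold fixed black-banded punches (tops at 102 mm).
- empty_socket (a point): Centre of the mouth of the empty socket, 70 mm above the canister's underside (60 mm deep, 17 mm wide with a 3 mm chamfer).
- punch: Loose round steel punch with a red band, 92 mm long, 11 mm diameter, 80 g. It stands point-down in the middle hole of the wooden stand. Origin: centre of its point (6 mm flat, tapering up to 11 mm over 18 mm); z runs up along it to the head at 92 mm.
- stand: Dark wooden punch stand fixed to the bench, 50 x 110 x 45 mm, with three holes 35 mm deep along its y axis; the punch stands in the middle one, the others are empty. Origin: centre of its underside; the middle hole is on its z axis, its floor 10 mm up. (A wall cabinet overhangs the back of the bench from about x = 0.63 m, its underside 0.49 m up.)
- inner_lid: Steel inner lid, 350 g, on the bench under the red lid. Origin: centre of its underside, z up. Plug 91 mm wide from 0 to 14 mm, flange 106 wide to 19, yellow round stem 18 wide to 66. Seated, the flange lies on the canister's rim and this origin is 111 mm above the canister's. Lifting it by the stem carries the outer lid too.
- outer_lid: Red outer lid, 200 g, 124 mm wide. Origin: centre of its skirt's lower edge, z up. Skirt (inside 118 mm) from 0 to 13 mm, plate to 18, black round collar 42 wide to 36. The stem passes loosely through a 24 mm hole and stands 24 mm above the collar. Nested, the plate lies on the flange, this origin 6 mm above the inner lid's; it lifts straight off.
- tape_roll: Bystander: cream roll of masking tape lying flat, 104 mm across, 25 mm high, behind the work.
- tape_measure: Bystander: yellow tape measure, 83 x 38 x 62 mm, behind the work.
- screw_box: Bystander: orange-brown screw box, 76 x 57 x 38 mm, behind the work.

How it is judged:
By the outcome, as a careful person would: the job done as asked, in the order asked, and still so for the second after the job is handed in, while the arm keeps its last pose, push and grip.
It also fails if it takes over 64 s, if anything falls off the work surface, if the arm or the gripper's body presses on something with over 40 N, if the wrist force passes 120 N, or if a joint passes its speed limit or range.

## Working session

There is one attempt and no reset: what is moved stays moved. The work goes in short steps, Python scripts to look and compute and a tool call to move; the robot and the scene stay as the last step left them, time stands still between calls to the robot, and variables do not carry over. Pictures are saved under pics/ and viewed, at most 10 in all, crops included, and the job is handed in when it is done.

Besides the shell and the picture viewer there is one more tool, called as a command line: name --pt "numbers of a row" for each row, then --argument value for the rest. carry_out: Moves the arm, as the interface text tells. Its arguments: {"type":"object","properties":{"slide":{"type":"array"},"turn":{"type":"array"},"gripper":{"type":"number"},"force":{"type":"number"}},"required":["slide","turn"]}

```bash
mkdir -p pics; ls; python3 - <<'E'
from plant import robot, viewer, nets
import cv2, numpy as np
np.set_printoptions(precision=4,suppress=True)
s=robot.sense(); print({k:s[k] for k in('clock','eef_pos','tcp_rot','contact_force','width')})
for c in('scene','top'):
    im=viewer.camera(c); cv2.imwrite(f'pics/{c}0.png',im[:,:,::-1]); k=viewer.get_calibration(c); print(c,k)
    for t in('canister','empty_socket','punch','stand','inner_lid','outer_lid','tape_roll','tape_measure','screw_box'):
        print(t,[(np.round(d['at'],1),round(d['conf'],2)) for d in nets.recognise(c,t)[:2]])
E
```

```text
pics
{'clock': 0.0, 'eef_pos': array([164.0803, 550.3673, 230.3939]), 'tcp_rot': array([[-0.9583,  0.2858, -0.0007],
       [ 0.2858,  0.9583, -0.0019],
       [ 0.0002, -0.002 , -1.    ]]), 'contact_force': array([-0.2437, -0.349 ,  0.5907]), 'width': 1.0009707835203465}
scene {'intrinsics': array([[433.8789,   0.    , 320.7176],
       [  0.    , 433.8789, 200.5747],
       [  0.    ,   0.    ,   1.    ]]), 'xyz': array([ -60.0434, -648.1153,  604.7362]), 'rotation': array([[ 0.7453, -0.3166,  0.5867],
       [-0.6665, -0.3764,  0.6435],
       [ 0.0171, -0.8707, -0.4916]])}
canister [(array([ 424.7, -253.7,   82.2]), 0.78)]
empty_socket [(array([ 424. , -255.4,   82.6]), 0.74)]
punch [(array([457.4,  22.6,  75. ]), 0.41)]
stand []
inner_lid []
outer_lid [(array([445.7, 250.5,  27. ]), 0.65)]
tape_roll [(array([685.1, -91.7,  18.5]), 0.76)]
tape_measure []
screw_box [(array([660.9, 325.2,  30.9]), 0.6)]
top {'intrinsics': array([[373.3919,   0.    , 315.6601],
       [  0.    , 373.3919, 199.7226],
       [  0.    ,   0.    ,   1.    ]]), 'xyz': array([ 424.5598,   10.0677, 1066.5368]), 'rotation': array([[-0.0215, -0.9938,  0.1091],
       [-0.9992,  0.0251,  0.032 ],
       [-0.0346, -0.1083, -0.9935]])}
canister [(array([ 448.8, -240. ,   74.5]), 0.84)]
empty_socket [(array([ 448.7, -242.7,   67.9]), 0.75), (array([701.5, -91.6,  26.6]), 0.65)]
punch []
stand [(array([462.6,  27.5,  43.5]), 0.96), (array([671.1, 334.7,  37.9]), 0.21)]
inner_lid [(array([460.6, 266.4,  62.9]), 0.58)]
outer_lid [(array([458.1, 266.4,  22.2]), 0.68)]
tape_roll []
tape_measure [(array([683.7, 145.7,  57.8]), 0.97), (array([670.5, 336.5,  38.4]), 0.65)]
screw_box [(array([674.6, 334.3,  41.5]), 0.89)]
```

```bash
python3 - <<'E'
import cv2
a=cv2.imread('pics/scene0.png');b=cv2.imread('pics/top0.png')
cv2.imwrite('pics/scene_v.png',cv2.resize(a,(800,500)))
# top crops
def c(u,v,w,h): return cv2.resize(b[v:v+h,u:u+w],(w*4,h*4),interpolation=cv2.INTER_CUBIC)
import numpy as np
cv2.imwrite('pics/top_v.png',cv2.resize(b,(800,500),interpolation=cv2.INTER_CUBIC))
E
```

```text
(no output)
```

View pics/scene_v.png

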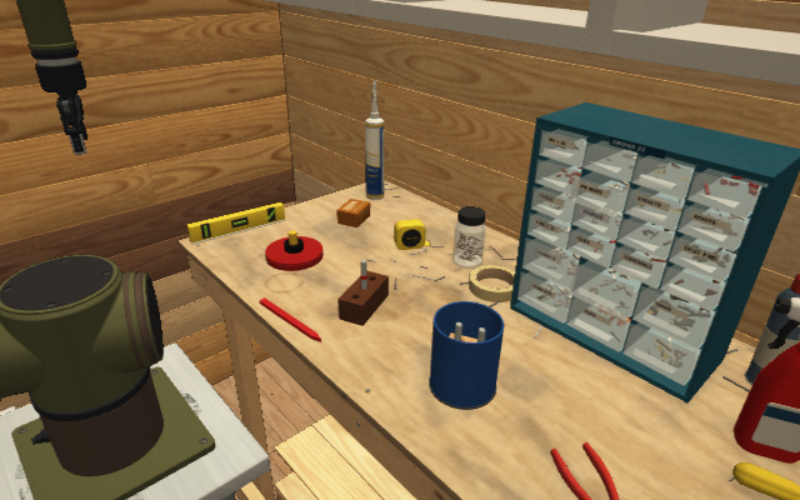

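View pics/top_v.png

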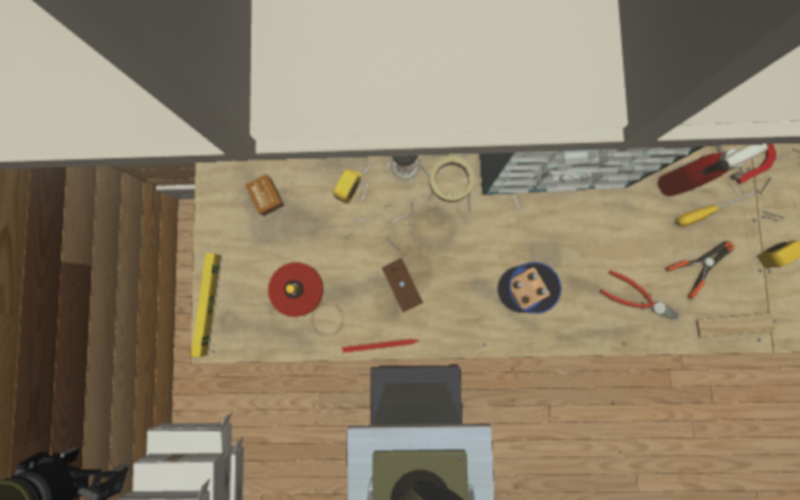

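The scene picture shows the lids at about (294,250), the stand at (363,295) and the canister at (465,350). In the top picture they are at (296,289), (402,285) and (530,288), with the insert turned. I'll zoom in next.

```bash
cat >h.py <<'E'
import cv2, numpy as np
from plant import robot, viewer, nets
np.set_printoptions(precision=2,suppress=True)
def ray(c,u,v,z):
    k=viewer.get_calibration(c); d=k['rotation']@np.linalg.inv(k['intrinsics'])@np.array([u,v,1.]); p=k['xyz']
    return p+d*(z-p[2])/d[2]
def proj(c,P):
    k=viewer.get_calibration(c); q=(np.asarray(P,float)-k['xyz'])@k['rotation']@k['intrinsics'].T
    return q[...,:2]/q[...,2:]
def circ(x,y,z,r,n=64):
    t=np.linspace(0,2*np.pi,n); return np.c_[x+r*np.cos(t),y+r*np.sin(t),0*t+z]
E
python3 - <<'E'
import cv2, numpy as np
from h import *
b=cv2.imread('pics/top0.png');a=cv2.imread('pics/scene0.png')
def c(im,u,v,w=66,h=50,s=6): return cv2.resize(im[v-h//2:v+h//2,u-w//2:u+w//2],(396,300),interpolation=cv2.INTER_CUBIC)
m=np.vstack([np.hstack([c(b,424,230),c(b,322,228)]),np.hstack([c(b,237,231),c(a,372,274,76,58)])])
cv2.imwrite('pics/m.png',m)
# red lid
for n,im in(('top',b),('scene',a)):
    hsv=cv2.cvtColor(im,cv2.COLOR_BGR2HSV)
    for name,lo,hi in(('red',(0,150,60),(6,255,255)),('red2',(172,150,60),(180,255,255)),('blue',(100,120,30),(125,255,255)),('brown',(0,60,20),(14,200,120)),('yellow',(20,160,120),(32,255,255))):
        mk=cv2.inRange(hsv,lo,hi); N,_,st,ce=cv2.connectedComponentsWithStats(mk)
        print(n,name,[(st[i].tolist(),ce[i].round(1).tolist()) for i in range(1,N) if st[i,4]>20 and st[i,0]>150 and st[i,0]<450 and st[i,1]>140][:6])
E
```

```text
top red [([215, 211, 43, 42, 1202], [236.3, 231.3]), ([275, 272, 57, 9, 167], [302.2, 276.1])]
top red2 []
top blue []
top brown [([307, 208, 30, 40, 586], [321.3, 227.7]), ([227, 223, 17, 17, 98], [235.4, 230.9])]
top yellow [([153, 204, 20, 81, 553], [162.3, 245.0]), ([229, 228, 7, 6, 30], [231.4, 230.6])]
scene red [([212, 189, 46, 28, 860], [234.9, 203.6]), ([208, 239, 49, 34, 328], [231.8, 255.1]), ([441, 359, 32, 41, 327], [454.8, 381.3])]
scene red2 []
scene blue [([344, 241, 59, 85, 3846], [372.3, 283.3])]
scene brown [([286, 164, 10, 10, 24], [290.7, 168.7]), ([271, 217, 40, 43, 1108], [290.5, 238.6]), ([440, 362, 14, 25, 25], [446.0, 374.0])]
scene yellow [([316, 175, 28, 25, 354], [328.0, 185.9]), ([231, 184, 7, 12, 62], [234.1, 189.2])]
```

View pics/m.png

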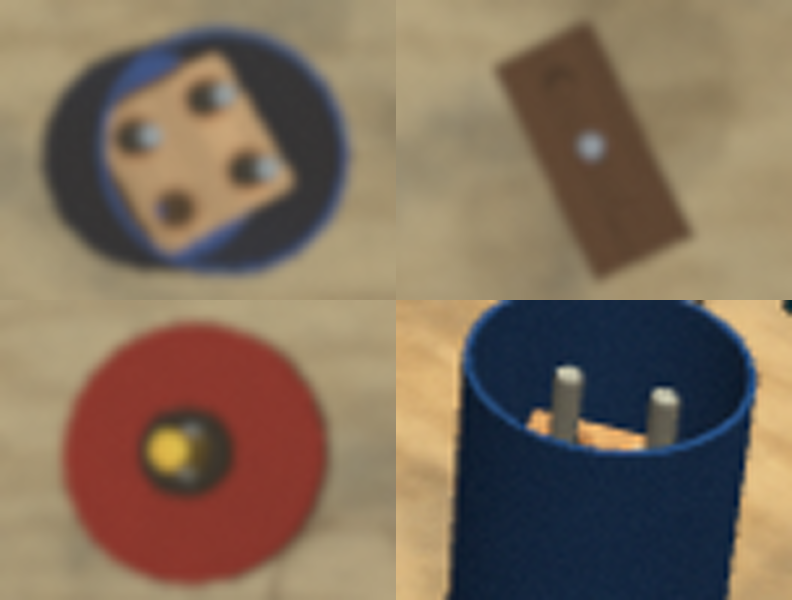

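Canister crop: the empty socket is at (175,208) and the punch heads are at (225,95), (150,137) and (265,170). The punch head is at (591,146) in the stand crop, and the lids look concentric.

```bash
python3 - <<'E'
from h import *
from scipy.optimize import least_squares
def t(u,v): return np.array([391+u/6-.5,205+v/6-.5])
def s(u,v): return np.array([334+u*76/396-.5,245+v*58/300-.5])
# canister
offs=np.array([[18,18],[-18,18],[-18,-18],[18,-18]])
tp=[t(225,95),t(150,137),t(265,170)]; so=t(175,208)
sp=[s(569-396,376-300),s(664-396,398-300)]
for p in tp: print('punch top',ray('top',*p,102))
print('socket',ray('top',*so,70))
for p in sp: print('scene punch top',ray('scene',*p,102))
print('insert corners',[ray('top',*t(*q),70)[:2] for q in((108,112),(215,52),(292,185),(175,255))])
def ext(c,x,y,z,r):
    q=proj(c,circ(x,y,z,r,200)); return np.r_[q.min(0),q.max(0)]
mt=[t(0,27)[1],t(348,0)[0],t(0,272)[1]]
ms=[s(463-396,0)[0],s(755-396,0)[0],s(0,153)[1]]
def ft(p):e=ext('top',*p,125,53.5);return np.array([e[1],e[2],e[3]])-mt
def fs(p):e=ext('scene',*p,125,53.5);return np.array([e[0],e[2],e[3]])-ms
for f in(ft,fs,lambda p:np.r_[ft(p),fs(p)]):
    r=least_squares(f,[440,-250]);print('rim',r.x,r.fun)
# lid: silhouettes area bbox
b=[215,211,258,253]; 
from functools import reduce
def lid(c,bb):
    def f(p):
        q=np.vstack([proj(c,circ(*p,18,62)),proj(c,circ(*p,0,62))] ); q=q if c=='scene' else proj(c,circ(*p,24,62)); return np.r_[q.min(0),q.max(0)]-bb
    return f
A=lid('top',np.array([214.5,210.5,257.5,252.5]))
def S(p):
    q=proj('scene',np.vstack([circ(*p,24,62),circ(*p,6,62)]));return np.r_[q.min(0),q.max(0)]-[211.5,188.5,257.5,216.5]
for f in(A,S,lambda p:np.r_[A(p),S(p)]):
    r=least_squares(f,[450,260]);print('lid',r.x,r.fun)
print('stem top',ray('top',231.4,230.6,66),ray('scene',234.1,184.5,66))
# punch head
P=np.array([322-33+(591-396)/6-.5,228-25+146/6-.5]);print('punch',P,ray('top',*P,102))
A=np.vstack([[322-33+(u-396)/6-.5,228-25+v/6-.5] for u,v in((496,68),(587,20),(692,236),(602,280))])
C=np.array([ray('top',*q,45)[:2] for q in A]);print('stand',C,C.mean(0))
for q in((363*.8-.5,263*.8-.5),):print('scene punch',ray('scene',*q,102))
E
```

```text
punch top [ 470.16 -245.11  102.  ]
punch top [ 453.03 -212.53  102.  ]
punch top [ 437.96 -260.21  102.  ]
socket [ 422.69 -229.22   70.  ]
scene punch top [ 455.52 -216.03  102.  ]
scene punch top [ 472.03 -247.42  102.  ]
insert corners [array([ 465.38, -202.11]), array([ 490.74, -250.23]), array([ 431.61, -280.52]), array([ 402.26, -228.17])]
rim [ 446.91 -234.76] [-1.13 -0.    1.11]
rim [ 451.08 -236.85] [-1.17  1.16 -0.2 ]
rim [ 448.92 -237.12] [-1.96  0.91  0.27 -1.9   0.53  0.39]
lid [455.44 269.27] [-0.43 -1.18  0.42  1.15]
lid [459.24 269.78] [-0.34 -0.15  0.35  0.06]
lid [457.07 268.92] [-0.31 -1.76  0.55  0.56 -0.9   0.19 -0.12  0.48]
stem top [456.47 271.19  66.  ] [463.43 272.26  66.  ]
punch [321.   226.83] [459.79  28.92 102.  ]
stand [[498.47  72.67]
 [519.48  30.54]
 [420.2  -14.72]
 [401.31  26.45]] [459.87  28.73]
scene punch [457.87  22.96 102.  ]
```

```bash
cat >>h.py <<'E'
import json
def rel(cmd,yaw_y,*targets):
    "cmd: commanded TCP; yaw_y: tool y heading deg; prints slide in cm for targets"
    a=np.radians(yaw_y); y=np.array([np.cos(a),np.sin(a),0]); z=np.array([0,0,-1.]); x=np.cross(y,z)
    for t in targets: print(t,'->',np.round(np.array([x,y,z])@(np.array(t)-cmd)/10,2))
E
python3 - <<'E'
from h import *
rel([164.336,551.022,231.305],73.4,[459.5,27.5,231.3],[459.5,27.5,150])
# scene punch edge: bright grey above stand
a=cv2.imread('pics/scene0.png'); print(a[205:232:2,284:300,1])
E
```

```text
[459.5, 27.5, 231.3] -> [-43.24 -41.74   0.  ]
[459.5, 27.5, 150] -> [-43.24 -41.74   8.13]
[[184 185 183 180 175 172 171 171 173 178 181 185 188 188 186 185]
 [181 178 180 182 177 175 176 177 169 167 167 169 176 179 181 186]
 [182 179 180 179 156 153 172 170 155 157 158 157 157 155 162 111]
 [186 184 177 173 132  94  91  93  94 139 165 169 169 167 164 167]
 [188 190 188 189 143  96  90  92  92 141 171 176 173 173 177 179]
 [191 195 196 195 149  98  92  94  93 146 176 182 181 180 176 175]
 [195 195 196 197 148  96  94  92  94  72  68  72  90 117 142 171]
 [194 195 196 197 149  99  92  93  93  64  57  57  55  54  54  50]
 [191 190 187 125  54  23  23  24  17  28  49  50  41  38  42  43]
 [197 147  82  58  56  36  31  28  46  62  55  32  27  25  28  25]
 [ 82  58  56  59  57  85  94  93  95  73  56  52  54  55  54  56]
 [ 57  58  57  57  54  82  94  93  91  75  58  54  56  57  57  55]
 [ 59  57  56  54  49  82  93  96  93  66  51  58  59  55  54  53]
 [ 56  54  54  54  51  62  72  77  76  63  56  55  54  55  54  52]]
```

carry_out --pt "-4 -4 0" --pt "-9 -9 0" --pt "-14 -14 0" --pt "-19 -18.5 0" --pt "-24 -23 0" --pt "-29 -28 0" --pt "-33 -32 1" --pt "-37 -36 2.5" --pt "-40 -39 4" --pt "-42 -41 6" --pt "-43.2 -41.8 8" --pt "-43.2 -41.8 8" --pt "-43.2 -41.8 8" --pt "-43.2 -41.8 8" --turn '[0,0,0,0,0,0,0,0,0,0,0,0,0,0]' --gripper -0.3 --force 40

```text
clock: 2.75
eef_pos: [459.0, 27.8, 152.2]
tcp_rot: [[-0.959, 0.284, 0.002], [0.284, 0.959, 0.0], [-0.001, 0.001, -1.0]]
contact_force: [0.2, 0.6, -0.2]
width: 0.654
finger_force: 0.0
```

```bash
python3 - <<'E'
from h import *
for c in('scene','top'): cv2.imwrite(f'pics/{c}1.png',viewer.camera(c)[:,:,::-1])
s=robot.sense(); p=s['eef_pos'];print(p,s['width'],s['tcp_rot'])
print(proj('scene',p),proj('top',p))
a=cv2.imread('pics/scene1.png');b=cv2.imread('pics/top1.png')
f=lambda i,u,v:cv2.resize(i[v-50:v+50,u-40:u+40],(400,500),interpolation=cv2.INTER_CUBIC)
cv2.imwrite('pics/m1.png',np.hstack([f(a,290,195),f(b,321,228)]))
E
```

```text
[459.    27.72 152.16] 0.6506121777757848 [[-0.96  0.28  0.  ]
 [ 0.28  0.96  0.  ]
 [-0.    0.   -1.  ]]
[288.57 189.43] [321.08 226.4 ]
```

View pics/m1.png

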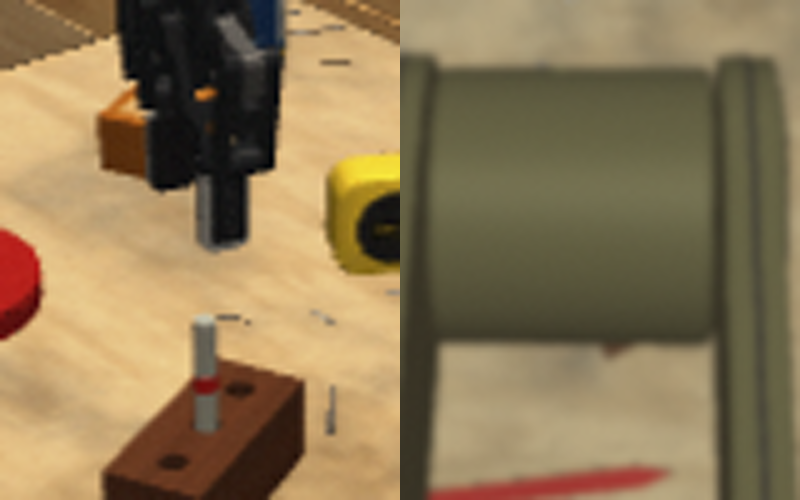

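The scene picture shows the gripper straight above the punch, whose head is at crop (205,318). The fingers end at (222,245), and the arm hides the top view. Going down to grip.

carry_out --pt "0 0 2" --pt "0 0 4.5" --pt "0 0 7" --pt "0 0 8" --pt "0 0 8" --turn '[0,0,0,0,0]'

```text
clock: 3.48
eef_pos: [458.6, 27.3, 71.2]
tcp_rot: [[-0.958, 0.285, -0.001], [0.285, 0.958, 0.0], [0.001, -0.0, -1.0]]
contact_force: [-0.1, -0.0, -0.1]
width: 0.651
finger_force: 0.0
```

carry_out --pt "0 0 0" --pt "0 0 0" --pt "0 0 0" --pt "0 0 0" --pt "0 0 0" --pt "0 0 0" --turn '[0,0,0,0,0,0]' --gripper 1 --force 25

```text
clock: 4.22
eef_pos: [459.6, 27.1, 72.0]
tcp_rot: [[-0.958, 0.286, 0.002], [0.286, 0.958, 0.0], [-0.002, 0.001, -1.0]]
contact_force: [1.6, 1.0, 7.0]
width: 0.114
finger_force: 25.3
```

carry_out --pt "0 0 0" --pt "0 0 -1" --pt "0 0 -3" --pt "0 0 -6" --pt "0 0 -9" --pt "0 0 -12" --pt "0 0 -14.5" --pt "0 0 -16" --pt "0 0 -16" --turn '[0,0,0,0,0,0,0,0,0]' --force 60

```text
clock: 5.35
eef_pos: [459.2, 26.8, 232.5]
tcp_rot: [[-0.958, 0.286, 0.002], [0.286, 0.958, -0.0], [-0.002, 0.0, -1.0]]
contact_force: [-0.2, -0.5, -1.5]
width: 0.102
finger_force: 58.7
```

```bash
python3 - <<'E'
from h import *
y=np.degrees(np.arctan2(.9583,.2858));print(y)
a=np.radians(73.4);Y=np.array([np.cos(a),np.sin(a),0]);Z=np.array([0,0,-1.]);X=np.cross(Y,Z)
c=np.array([164.336,551.022,231.305])+10*(-43.2*X-41.8*Y+0*Z);print('cmd',c)
rel(c,73.4,[423,-229,c[2]])
E
```

```text
73.39350104665188
cmd [458.91  27.03 231.31]
[423, -229, np.float64(231.305)] -> [ -3.87 -25.56   0.  ]
```

carry_out --pt "-0.3 -2 0" --pt "-0.8 -5 0" --pt "-1.4 -9 0" --pt "-2.0 -13 0" --pt "-2.6 -17 0" --pt "-3.1 -20.5 0" --pt "-3.5 -23.5 0" --pt "-3.8 -25 0" --pt "-3.9 -25.6 0" --pt "-3.9 -25.6 0" --pt "-3.9 -25.6 0" --pt "-3.9 -25.6 0" --turn '[0,0,0,0,0,0,0,0,0,0,0,0]'

```text
clock: 6.85
eef_pos: [423.2, -228.7, 231.4]
tcp_rot: [[-0.959, 0.285, 0.0], [0.285, 0.959, 0.0], [-0.0, 0.0, -1.0]]
contact_force: [0.0, 0.4, -1.1]
width: 0.108
finger_force: 58.7
```

```bash
python3 - <<'E'
from h import *
for c in('scene','top'): cv2.imwrite(f'pics/{c}2.png',viewer.camera(c)[:,:,::-1])
p=robot.sense()['eef_pos'];print(p)
tip=p-[0,0,62]
print('tip pred scene',proj('scene',tip),'head',proj('scene',p+[0,0,30]))
a=cv2.imread('pics/scene2.png');b=cv2.imread('pics/top2.png')
f=lambda i,u,v:cv2.resize(i[v-50:v+50,u-40:u+40],(400,500),interpolation=cv2.INTER_CUBIC)
cv2.imwrite('pics/m2.png',np.hstack([f(a,370,235),f(b,424,230)]))
E
```

```text
[ 423.18 -228.9   231.37]
tip pred scene [362.19 239.17] head [365.73 193.46]
```

View pics/m2.png

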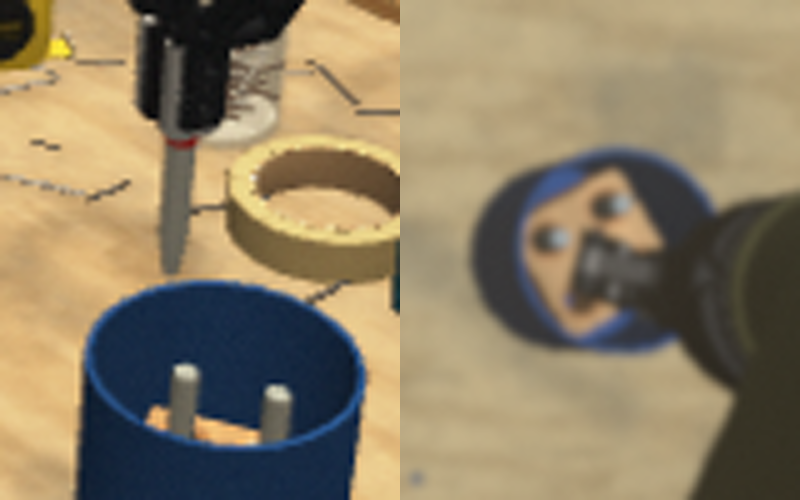

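The held punch tip is at crop (172,273), about 1.7 px right of where I predicted. That gives the scene camera's bias, and the socket comes out at about (421.7,-228.7). Lowering.

carry_out --pt "0.1 0 1" --pt "0.1 0 3" --pt "0.1 0 5" --pt "0.1 0 7" --pt "0.1 0 8.5" --pt "0.1 0 9.5" --pt "0.1 0 10.2" --pt "0.1 0 10.8" --pt "0.1 0 11.3" --pt "0.1 0 11.8" --pt "0.1 0 12" --pt "0.1 0 12" --turn '[0,0,0,0,0,0,0,0,0,0,0,0]'

```text
clock: 8.45
eef_pos: [422.1, -229.2, 111.3]
tcp_rot: [[-0.958, 0.286, -0.0], [0.286, 0.958, 0.0], [0.0, 0.0, -1.0]]
contact_force: [-0.3, 0.4, -0.1]
width: 0.109
finger_force: 58.7
```

carry_out --pt "0 0 0" --pt "0 0 0" --pt "0 0 0" --pt "0 0 0" --turn '[0,0,0,0]' --gripper 0.5

```text
clock: 8.95
eef_pos: [422.2, -229.2, 111.4]
tcp_rot: [[-0.958, 0.286, 0.0], [0.286, 0.958, -0.0], [-0.0, -0.0, -1.0]]
contact_force: [-0.3, -0.1, 0.4]
width: 0.253
finger_force: 0.0
```

carry_out --pt "0 0 -2" --pt "0 0 -5" --pt "0 0 -9" --pt "0 0 -12" --pt "0 1 -12" --pt "0 4 -12" --pt "0 9 -12" --pt "0 14 -12" --pt "0 20 -12" --pt "0 25 -12" --pt "0 30 -12" --pt "0 35 -12" --pt "0 38 -12" --pt "0 40 -12" --pt "0 40 -12" --turn '[0,0,0,0,0,0,0,0,0,0,0,0,0,0,0]'

```text
clock: 10.82
eef_pos: [536.1, 155.0, 230.3]
tcp_rot: [[-0.959, 0.284, -0.002], [0.284, 0.959, -0.001], [0.001, -0.001, -1.0]]
contact_force: [-1.0, -0.7, 0.1]
width: 0.251
finger_force: 0.0
```

```bash
python3 - <<'E'
from h import *
for c in('scene','top'): cv2.imwrite(f'pics/{c}3.png',viewer.camera(c)[:,:,::-1])
s=robot.sense();p=s['eef_pos'];print(p,s['clock'],s['joint_pos'])
a=cv2.imread('pics/scene3.png');b=cv2.imread('pics/top3.png')
f=lambda i,u,v:cv2.resize(i[v-30:v+30,u-40:u+40],(400,300),interpolation=cv2.INTER_CUBIC)
cv2.imwrite('pics/m3.png',np.vstack([np.hstack([f(a,370,260),f(b,424,230)]),np.hstack([f(a,235,203),f(b,237,231)])]))
E
```

```text
[535.75 153.35 230.73] 10.925 [ 11.66  16.24  88.4   -0.04  75.45 -61.73]
```

View pics/m3.png

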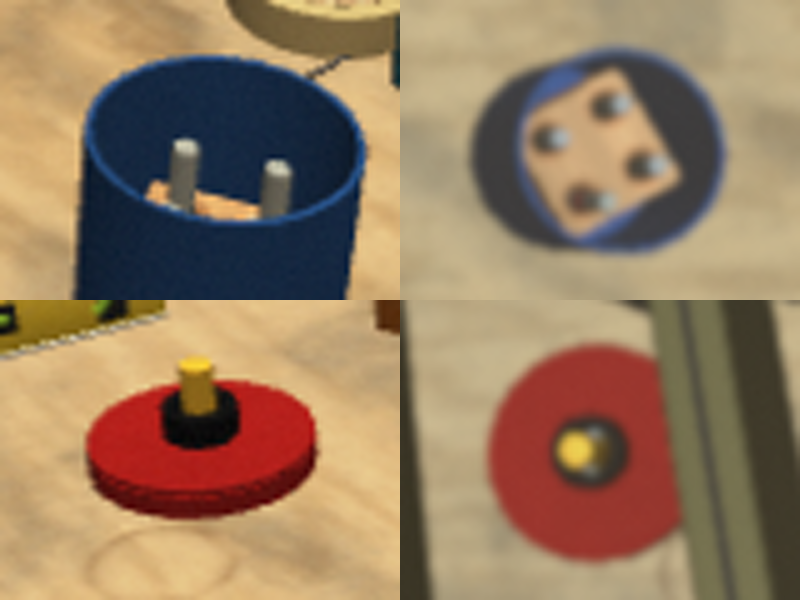

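All four sockets now hold punches; the dropped one's head is at top crop (606,203). The lids are undisturbed, with the stem at (575,450). Next I'll centre the gripper on the stem with two gentle grips, 90° apart.

```bash
python3 - <<'E'
from h import *
t=lambda u,v:ray('top',384+(u-400)/5-.5,200+v/5-.5,102)[:2]
for q in((620,104),(558,138),(655,165),(606,203)):print(t(*q))
a=np.radians(73.4);Y=np.array([np.cos(a),np.sin(a),0]);Z=np.array([0,0,-1.]);X=np.cross(Y,Z)
c=np.array([164.336,551.022,231.305])+10*((-43.2-3.9+.1)*X+(-41.8-25.6+40)*Y);print('cmd',c)
rel(c,73.4,[456.5,271,c[2]],[456.5,271,47])
E
```

```text
[ 470.27 -243.85]
[ 453.64 -211.54]
[ 438.82 -259.84]
[ 420.12 -234.1 ]
cmd [536.47 154.17 231.31]
[456.5, 271, np.float64(231.305)] -> [11.    8.91  0.  ]
[456.5, 271, 47] -> [11.    8.91 18.43]
```

carry_out --pt "2 1.6 0" --pt "5 4 0" --pt "8 6.5 2" --pt "10 8 5" --pt "11 8.9 8.5" --pt "11 8.9 12" --pt "11 8.9 15" --pt "11 8.9 17.5" --pt "11 8.9 18.4" --pt "11 8.9 18.4" --pt "11 8.9 18.4" --turn '[0,0,0,0,0,0,0,0,0,0,0]' --gripper 0.1 --force 20

```text
clock: 12.3
eef_pos: [457.4, 270.9, 48.4]
tcp_rot: [[-0.958, 0.286, 0.002], [0.286, 0.958, 0.001], [-0.002, 0.001, -1.0]]
contact_force: [-0.4, 0.1, 0.9]
width: 0.448
finger_force: 0.0
```

carry_out --pt "0 0 0" --pt "0 0 0" --pt "0 0 0" --pt "0 0 0" --pt "0 0 0" --turn '[0,0,0,0,0]' --gripper 1

```text
clock: 12.92
eef_pos: [457.1, 270.9, 48.3]
tcp_rot: [[-0.958, 0.285, 0.002], [0.285, 0.958, 0.0], [-0.002, 0.001, -1.0]]
contact_force: [-0.5, -1.8, 5.5]
width: 0.196
finger_force: 21.0
```

carry_out --pt "0 0 0" --pt "0 0 0" --pt "0 0 0" --pt "0 0 0" --pt "0 0 0" --pt "0 0 0" --pt "0 0 0" --pt "0 0 0" --pt "0 0 0" --pt "0 0 0" --pt "0 0 0" --pt "0 0 0" --pt "0 0 0" --turn '[0,0,0,0.15,0.32,0.5,0.68,0.86,1.04,1.22,1.4,1.57,1.57]' --gripper 0.1

```text
clock: 14.55
eef_pos: [456.4, 270.9, 47.1]
tcp_rot: [[0.283, 0.959, -0.0], [0.959, -0.283, -0.0], [-0.0, -0.0, -1.0]]
contact_force: [-0.5, 0.2, 0.4]
width: 0.447
finger_force: 0.0
```

carry_out --pt "0 0 0" --pt "0 0 0" --pt "0 0 0" --pt "0 0 0" --pt "0 0 0" --turn '[0,0,0,0,0]' --gripper 1

```text
clock: 15.18
eef_pos: [457.2, 271.0, 47.5]
tcp_rot: [[0.285, 0.959, 0.001], [0.959, -0.285, 0.0], [0.001, 0.001, -1.0]]
contact_force: [2.9, -0.7, 0.7]
width: 0.201
finger_force: 20.7
```

carry_out --pt "0 0 0" --pt "0 0 0" --pt "0 0 -0.5" --pt "0 0 -1.5" --pt "0 0 -3" --pt "0 0 -3" --turn '[0,0,0,0,0,0]' --force 100

```text
clock: 15.92
eef_pos: [457.3, 271.5, 78.7]
tcp_rot: [[0.285, 0.959, 0.003], [0.959, -0.285, 0.001], [0.002, 0.002, -1.0]]
contact_force: [0.3, -0.7, -6.4]
width: 0.166
finger_force: 97.9
```

```bash
python3 - <<'E'
from h import *
a=np.radians(73.4);Y=np.array([np.cos(a),np.sin(a),0]);Z=np.array([0,0,-1.]);X=np.cross(Y,Z)
c=np.array([536.47,154.17,231.305])+10*(11*X+8.9*Y+15.4*Z);print('cmd',c)
hd=73.393-np.degrees(1.57)
rel(c,hd,[446.3,-236.2,227.3])
E
```

```text
cmd [456.48 270.89  77.31]
[446.3, -236.2, 227.3] -> [-48.9   13.48 -15.  ]
```

carry_out --pt "0 0 -1" --pt "0 0 -3" --pt "0 0 -6" --pt "0 0 -9" --pt "0 0 -12" --pt "0 0 -14" --pt "-0.5 0.15 -15" --pt "-2 0.55 -15" --pt "-4.5 1.24 -15" --pt "-8 2.2 -15" --pt "-12 3.3 -15" --pt "-16 4.4 -15" --pt "-20 5.5 -15" --pt "-24 6.6 -15" --pt "-28 7.7 -15" --pt "-32 8.8 -15" --pt "-36 9.9 -15" --pt "-40 11 -15" --pt "-43.5 12 -15" --pt "-46 12.7 -15" --turn '[0,0,0,0,0,0,0,0,0,0,0,0,0,0,0,0,0,0,0,0]'

```text
clock: 18.42
eef_pos: [445.0, -208.1, 225.9]
tcp_rot: [[0.287, 0.958, -0.003], [0.958, -0.287, 0.001], [-0.0, -0.003, -1.0]]
contact_force: [1.0, 0.7, -4.7]
width: 0.166
finger_force: 98.0
```

carry_out --pt "-1.5 0.4 0" --pt "-2.5 0.7 0" --pt "-2.9 0.78 0" --pt "-2.9 0.78 0" --pt "-2.9 0.78 1" --pt "-2.9 0.78 2" --pt "-2.9 0.78 3" --pt "-2.9 0.78 3" --pt "-2.9 0.78 3" --turn '[0,0,0,0,0,0,0,0,0]'

```text
clock: 19.55
eef_pos: [446.5, -236.3, 197.3]
tcp_rot: [[0.285, 0.959, 0.0], [0.959, -0.285, -0.0], [-0.0, 0.0, -1.0]]
contact_force: [-0.1, 0.4, -5.3]
width: 0.169
finger_force: 98.1
```

```bash
python3 - <<'E'
from h import *
for c in('scene','top'): cv2.imwrite(f'pics/{c}4.png',viewer.camera(c)[:,:,::-1])
s=robot.sense();p=s['eef_pos'];print(p,s['clock'],s['contact_force'])
a=cv2.imread('pics/scene4.png');b=cv2.imread('pics/top4.png')
f=lambda i,u,v:cv2.resize(i[v-50:v+50,u-40:u+40],(400,500),interpolation=cv2.INTER_CUBIC)
cv2.imwrite('pics/m4.png',np.hstack([f(a,370,250),f(b,424,230)]))
q=lambda P:[proj('scene',P)[:,0].min(),proj('scene',P)[:,0].max(),proj('scene',P)[:,1].max()]
z0=p[2]-47.2
print('lid origin z',z0,'skirt',q(circ(p[0],p[1],z0+6,62,200)),'plate',q(circ(p[0],p[1],z0+24,62,200)))
print('can rim if under',q(circ(p[0],p[1],125,53.5,200)),'base',q(circ(p[0],p[1],0,53.5,200)))
E
```

```text
[ 446.65 -236.5   197.65] 19.65 [ 0.56  0.36 -5.94]
lid origin z 150.45287772933852 skirt [np.float64(339.3880380968334), np.float64(408.61278682316157), np.float64(263.3571033689632)] plate [np.float64(339.77295054435547), np.float64(409.80493762117425), np.float64(254.681317668538)]
can rim if under [np.float64(343.34881057682736), np.float64(401.8724709011009), np.float64(274.84521306597475)] base [np.float64(340.6585856741845), np.float64(394.93868063785885), np.float64(327.320898260982)]
```

View pics/m4.png

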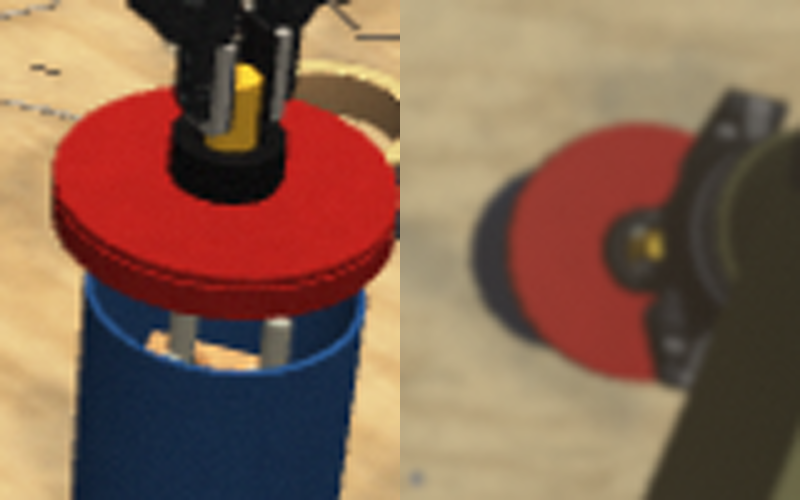

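The lids hang level over the canister and overlap it about centrally; the red lid spans crop columns 52–400 and the rim 84–366. I'll compare the two numerically.

```bash
python3 - <<'E'
from h import *
from scipy.optimize import least_squares
p=np.array([446.4,-236.3,197.5]); z0=150.4
a=cv2.imread('pics/scene4.png');b=cv2.imread('pics/top4.png');a0=cv2.imread('pics/scene3.png');b0=cv2.imread('pics/top3.png')
S=lambda x,y,z,r:proj('scene',circ(x,y,z,r,400))
T=lambda x,y,z,r:proj('top',circ(x,y,z,r,400))
print('stem right edge pred',S(*p[:2],z0+60,9)[:,0].max(),S(*p[:2],z0+45,9)[:,0].max())
hs=cv2.cvtColor(a,cv2.COLOR_BGR2HSV)
for r in(266,270,274): pass
for z in(60,45):
    v=int(round(proj('scene',[p[0],p[1],z0+z])[1])); print(z,v,hs[v,370:390,0].tolist(),a[v,370:390,2].tolist())
# red lid fit in top: left/top/bottom, subpixel using red-green profile
def edge(line,th=None):
    l=line.astype(float);m=(l.max()+l.min())/2; i=np.where(l>m)[0]; i0,i1=i[0],i[-1]
    f=i0-(l[i0]-m)/(l[i0]-l[i0-1]) if i0 else 0; g=i1+(l[i1]-m)/(l[i1]-l[i1+1]) if i1<len(l)-1 else len(l)
    return f,g
R=b[:,:,2].astype(int)-b[:,:,1]
cols=range(416,428,2); E=[(u,)+tuple(np.array(edge(R[190:270,u]))+190) for u in cols]
rows=range(215,246,5); L=[(edge(R[v,390:425])[0]+390,v) for v in rows]
pts=[(u,e) for u,t,bt in E for e in(t,bt)]+L; pts=np.array(pts)
def f(q):
    w=np.array([ray('top',*x,z0+24)[:2] for x in pts]); return np.hypot(*(w-q[:2]).T)-q[2]
r=least_squares(f,[446,-236,62]);print('red lid top',r.x,r.fun.std())
# rim outer in top3: blue minus red profile
B=b0[:,:,0].astype(int)-b0[:,:,2]
pts=[]
c0=proj('top',[446.5,-236,125])
for t in np.radians(np.arange(-110,111,10)):
    d=np.array([np.cos(t),np.sin(t)]); rr=np.arange(17,26,.25); P=c0+rr[:,None]*d
    l=cv2.remap(b0.astype(np.float32),P[:,0].astype(np.float32)[None],P[:,1].astype(np.float32)[None],cv2.INTER_LINEAR)[0]
    br=l[:,2]; m=(br[-4:].mean()+br.min())/2; i=np.where(br<m)[0][-1]; pts.append(P[i])
pts=np.array(pts)
w=np.array([ray('top',*x,125)[:2] for x in pts])
g=lambda q:np.hypot(*(w-q[:2]).T)-q[2]
r=least_squares(g,[446,-236,53],loss='soft_l1');print('rim top',r.x,np.std(g(r.x)))
# scene rim/body edges: rows of the body
for v in(285,300,315):
    l=a0[v,330:415,2]; e=edge(255-l.astype(int)); print('body',v,330+e[0],330+e[1])
for z in(100,60,30):
    q=S(*p[:2],z,53.5); print(z,q[:,0].min(),q[:,0].max(),q[np.argmin(q[:,0]),1],q[np.argmax(q[:,0]),1])
v=0
l=a[:,:,2].astype(int)-a[:,:,1]
for v in(235,240,245): print('redlid scene',v,330+np.array(edge(l[v,330:420])))
E
```

```text
stem right edge pred 381.1711047538412 380.4407959653563
60 217 [30, 30, 15, 24, 18, 18, 17, 21, 21, 21, 21, 20, 18, 0, 30, 18, 23, 13, 0, 16] [30, 41, 51, 79, 99, 102, 57, 216, 224, 220, 184, 156, 67, 17, 33, 93, 102, 51, 23, 106]
45 224 [30, 17, 19, 21, 19, 17, 20, 20, 20, 20, 20, 20, 17, 0, 15, 5, 1, 1, 1, 1] [45, 61, 79, 95, 104, 69, 100, 141, 147, 144, 147, 74, 25, 19, 41, 60, 175, 193, 196, 195]
red lid top [ 444.19 -231.39   59.65] 0.3350055495138326
rim top [ 445.77 -236.64   50.9 ] 0.5924156102689573
body 285 344.35 399.46785714285716
body 300 343.7 397.5037878787879
body 315 345.90697674418607 395.7386363636364
100 342.6056234275199 400.22689704673047 265.73986523008796 270.14439465442797
60 341.73206254520375 397.9681262796441 282.36534799152327 286.83628258131904
30 341.1030408109057 396.3436078900025 294.62090705509536 298.84116563107125
redlid scene 235 [340.01 408.78]
redlid scene 240 [341.12 409.67]
redlid scene 245 [342.12 408.53]
```

carry_out --pt "-0.03 0.07 0.8" --pt "-0.03 0.07 1.6" --pt "-0.03 0.07 2.0" --pt "-0.03 0.07 2.3" --pt "-0.03 0.07 2.6" --pt "-0.03 0.07 2.8" --pt "-0.03 0.07 3.0" --pt "-0.03 0.07 3.0" --turn '[0,0,0,0,0,0,0,0]'

```text
clock: 20.65
eef_pos: [447.2, -237.0, 167.4]
tcp_rot: [[0.285, 0.959, 0.001], [0.959, -0.285, -0.0], [-0.0, 0.001, -1.0]]
contact_force: [1.1, -0.9, -6.2]
width: 0.164
finger_force: 98.1
```

The plug has gone about 5 mm in with no contact. Carrying on down.

carry_out --pt "0 0 0.2" --pt "0 0 0.4" --pt "0 0 0.6" --pt "0 0 0.75" --pt "0 0 0.85" --pt "0 0 0.9" --pt "0 0 0.9" --turn '[0,0,0,0,0,0,0]'

```text
clock: 21.52
eef_pos: [447.2, -237.3, 158.8]
tcp_rot: [[0.285, 0.959, 0.001], [0.959, -0.285, -0.001], [-0.001, 0.001, -1.0]]
contact_force: [-0.5, -3.1, -1.3]
width: 0.165
finger_force: 98.7
```

carry_out --pt "0 0 0.05" --pt "0 0 0.1" --pt "0 0 0.1" --pt "0 0 0.1" --turn '[0,0,0,0]'

```text
clock: 22.02
eef_pos: [447.2, -237.3, 158.8]
tcp_rot: [[0.285, 0.959, 0.001], [0.959, -0.285, -0.002], [-0.001, 0.002, -1.0]]
contact_force: [-2.2, -1.7, 7.8]
width: 0.168
finger_force: 99.7
```

It's seated: TCP 158.8 and a firm 13 N push-back. Opening in place, then looking.

carry_out --pt "0 0 -0.05" --pt "0 0 -0.1" --pt "0 0 -0.1" --pt "0 0 -0.1" --pt "0 0 -0.1" --pt "0 0 -0.1" --pt "0 0 -0.1" --pt "0 0 -0.1" --turn '[0,0,0,0,0,0,0,0]' --gripper -0.7

```text
clock: 23.02
eef_pos: [446.9, -236.8, 158.3]
tcp_rot: [[0.285, 0.959, 0.0], [0.959, -0.285, 0.0], [0.0, 0.0, -1.0]]
contact_force: [0.7, 0.3, 0.4]
width: 0.848
finger_force: 0.0
```

```bash
python3 - <<'E'
from h import *
for c in('scene','top'): cv2.imwrite(f'pics/{c}5.png',viewer.camera(c)[:,:,::-1])
a=cv2.imread('pics/scene5.png');b=cv2.imread('pics/top5.png')
f=lambda i,u,v:cv2.resize(i[v-50:v+50,u-40:u+40],(400,500),interpolation=cv2.INTER_CUBIC)
cv2.imwrite('pics/m5.png',np.hstack([f(a,370,250),f(b,424,230)]))
z=111
for n,zz,r in(('skirt bottom',117,62),('plate top',135,62),('collar top',153,21),('stem top',177,9)):
    q=proj('scene',circ(447.2,-237.2,zz,r)); print(n,((q[:,0].min()-330+.5)*5).round(),((q[:,0].max()-330+.5)*5).round(),'v',((q[:,1].min()-200+.5)*5).round(),((q[:,1].max()-200+.5)*5).round())
print(robot.sense()['joint_pos'])
E
```

```text
skirt bottom 48.0 385.0 v 205.0 411.0
plate top 50.0 391.0 v 167.0 370.0
collar top 165.0 282.0 v 188.0 256.0
stem top 203.0 254.0 v 152.0 180.0
[-32.7   16.16 100.35   0.    63.49 -16.14]
```

View pics/m5.png

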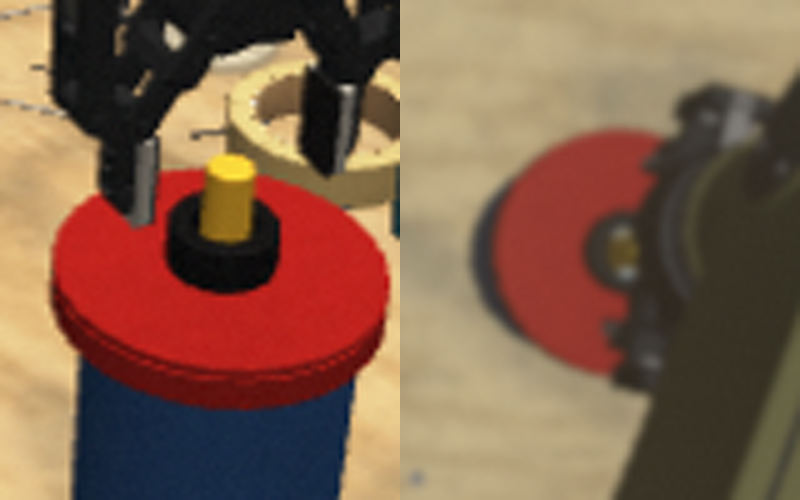

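The lids are home: the skirt bottom is at crop row 408 and the stem top at 155–180, both matching the seated model. The red lid lies level. Now for the collar.

carry_out --pt "0 0 0.5" --pt "0 0 1.1" --pt "0 0 1.7" --pt "0 0 2.1" --pt "0 0 2.1" --pt "0 0 2.1" --turn '[0,0,0,0,0,0]'

```text
clock: 23.88
eef_pos: [447.0, -236.8, 137.4]
tcp_rot: [[0.285, 0.959, 0.0], [0.959, -0.285, -0.0], [-0.0, 0.0, -1.0]]
contact_force: [0.7, 0.3, 0.5]
width: 0.847
finger_force: 0.0
```

carry_out --pt "0 0 0" --pt "0 0 0" --pt "0 0 0" --pt "0 0 0" --pt "0 0 0" --pt "0 0 0" --turn '[0,0,0,0,0,0]' --gripper 1 --force 25

```text
clock: 24.62
eef_pos: [447.0, -236.8, 137.8]
tcp_rot: [[0.285, 0.959, 0.0], [0.959, -0.285, -0.0], [-0.0, 0.0, -1.0]]
contact_force: [-1.4, 0.3, 5.0]
width: 0.483
finger_force: 25.2
```

Collar gripped at about 41 mm. Firming the grip and lifting slowly.

carry_out --pt "0 0 0" --pt "0 0 0" --pt "0 0 -0.2" --pt "0 0 -0.5" --pt "0 0 -0.9" --pt "0 0 -1.4" --pt "0 0 -2" --pt "0 0 -2" --turn '[0,0,0,0,0,0,0,0]' --force 70

```text
clock: 25.62
eef_pos: [447.4, -237.1, 158.0]
tcp_rot: [[0.285, 0.959, 0.001], [0.959, -0.285, -0.001], [-0.0, 0.002, -1.0]]
contact_force: [0.2, -0.1, -1.5]
width: 0.461
finger_force: 70.6
```

carry_out --pt "0 0 -0.6" --pt "0 0 -1.4" --pt "0 0 -2.4" --pt "0 0 -3.5" --pt "0 0 -4.7" --pt "0 0 -6" --pt "0 0 -7.3" --pt "0 0 -8.6" --pt "0 0 -9.8" --pt "0 0 -10.8" --pt "0 0 -11.5" --pt "0 0 -12" --pt "0 0 -12" --pt "0 0 -12" --pt "0 0 -12" --turn '[0,0,0,0,0,0,0,0,0,0,0,0,0,0,0]'

```text
clock: 27.5
eef_pos: [446.7, -236.6, 276.9]
tcp_rot: [[0.285, 0.959, -0.001], [0.959, -0.285, 0.001], [0.0, -0.001, -1.0]]
contact_force: [0.6, -0.2, -2.2]
width: 0.461
finger_force: 70.7
```

```bash
python3 - <<'E'
from h import *
a=viewer.camera('scene')[:,:,::-1]
cv2.imwrite('pics/m6.png',cv2.resize(a[110:350,200:520],(800,600),interpolation=cv2.INTER_CUBIC))
s=robot.sense();print(s['qvel'],s['clock'],s['contact_force'],s['width'])
E
```

```text
[ 0.04 -0.06 -0.17  0.09  0.03 -0.01] 27.55 [-0.7  -0.28 -2.34] 0.4611070888522849
```

View pics/m6.png

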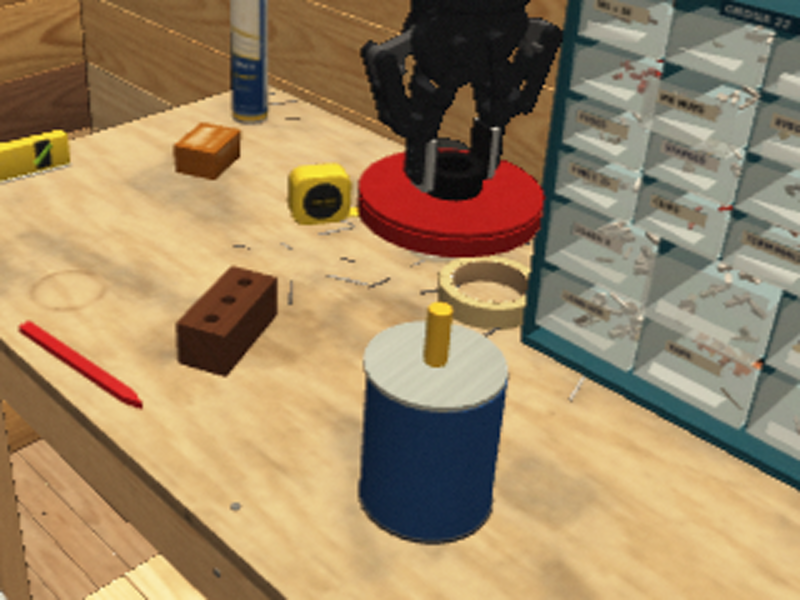

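The inner lid is seated flat on the canister, with its stem at (438,335). The red lid is held level well above it, around (450,205), and the bystanders haven't moved. Handing in.

```bash
python3 -c "
from plant import robot
print(robot.sign_off())"
```

```text
the job is handed in; nothing more can be done
None
```

I finished the job and handed it in at about 27.6 s: the punch is in its socket, the inner lid is seated on the canister, the red lid is held level about 80 mm above the yellow stem, and the tape roll, tape measure and screw box weren't touched.

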